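Unlock and hold up the fume extractor's filter hatch

ROBOT

A 6-joint arm with a two-finger parallel gripper is mounted at the origin on the work surface. World frame = base frame: x ahead of the robot, y to its left, z up, the work surface at z = 0. Lengths are in m, angles in degrees, forces in N, time in s.
With the tool pointing down it reaches from about 0.4 to 0.825 m from the base axis. Payload 7 kg.
Tool frame: the origin (TCP) lies between the finger pads; the fingertips stand 19 mm ahead of it and the grasp point (between the pads) is the TCP (r.finger_overhang is the distance from the TCP to the fingertips, in m); z points along the fingers, y is the direction in which the jaws open and shut (so a half turn about z gives the same grasp; the last joint's range is limited). The gripper opens to 88 mm and grips with 3 to 60 N. Pads are 19 mm wide; open, the fingers measure 130 mm over their backs; the gripper's body (78 mm by 193 mm) begins 47 mm behind the grasp point.
Start: joints at [83.543, 20.546, 0.682, 0, -70.136, -16.507], TCP at [0.263, 0.621, 0.246] pointing down, gripper open.
Joint ranges: [-176.03, 176.03], [-82.01, 121.73], [-58.28, 71.71], [-173.87, 95.51], [-174.79, -0.11], [-173.66, 173.66]. Speed limits (degrees/s): [136.94, 136.94, 172.46, 180, 180, 180].

INTERFACE

Orientations are given as [roll, pitch, yaw] about the fixed x, y, z axes, in that order (R = Rz(yaw) Ry(pitch) Rx(roll)).
In Python, from plant import r, optics gives the robot as it stands. The module is installed in compiled form; this text tells all that it offers.
- The arm moves only by the tool step_arm, never from a script. Its argument "increments" is a list of rows, each an object of numbers: "tx", "ty", "tz": the shift along the world's x, y, z in mm; "ax", "ay", "az": the turn, a rotation vector about the world's x, y, z in degrees; "claw": the gripper command: -1 is shut, 1 is fully open, values between are in proportion. In form: [{"tx": .., "ty": .., "tz": .., "ax": .., "ay": .., "az": .., "claw": ..}, ...]. A call has 1 to 12 rows; each row shifts and turns the commanded pose from where the row before left it; what a row does not reach is not made up. A row lasts 1/10 s, in which the tool goes at most 50 mm and 8.59 degrees, less where a joint would pass 70% of its speed; a pose out of reach is approached as far as the arm can. A call with a gripper value outside its range is refused whole. The fingers move at their own pace and stop on an object; "newtons" is the grip in N (left out, the last holds). Time passes only in rows, so rows that do not move let the fingers close. It gives the time, the measured TCP pose, the force and the opening at its end, in the units of the state.
- r.get_state(): the state, without advancing time (a new reading comes with each control period).
- optics.capture(name): name is "scene" or "top"; returns a dict with "image" (400x640x3 uint8, blue, green, red), "depth" (400x640 float32, m along the optical axis (not along the pixel's ray), 0 where there is no reading), "fx", "fy", "cx", "cy" (pixels), "distortion" ([k1, k2, p1, p2, k3] as OpenCV has them; the pictures are not rectified), "R" (3x3) and "t" (3): a world point X has camera coordinates R X + t. Camera axes: x right, y down, z forward; pixel columns grow to the right and rows downward; lengths in m; the calibration is good to about 2 mm. A picture is of the moment at which its call begins.
- r.close_job(): hands the job in, once; it reports no verdict.
The state is a dict: "time_s": time; "joints": joint angles; "qd": joint speeds; "joint_torque": joint torques, N m; "tcp_pos": TCP position; "eef_rot": TCP orientation; "contact_force": force on the tool from outside, world axes, zero at the start; "moment": the same for the moment, N m; "gripper_width": finger opening in m.
Only numpy, scipy, OpenCV 4.12 (cv2) and the standard library are available. Lean on these libraries where they do the work, as an engineer would, in place of code of your own. Each camera call takes 0.05 s, during which the arm holds its last target. There are 200 camera calls.

TASK

The fume extractor's filter needs a look, and its top hatch falls shut by itself. With the stubby flat-blade driver from the wooden block, turn the captive slotted screw at the hatch's front edge counterclockwise (seen from above) until it stops, so that its tongue clears the hatch, and stand the driver back in its hole in the block; then raise the hatch (it has a bow handle) and finish while still holding it in the gripper, open at 60 degrees and steady. Turn the screw with the driver only, and leave the other things on the bench where they are.

Things in the scene. Friction and masses are not known exactly. Their poses are not given: they have to be found in the camera images.
- extractor: Fume extractor: fixed grey metal box, 210 (x) x 280 (y) x 118 mm high, origin at the centre of its underside; its front (black vent grille, knob) faces its own -x, towards the robot. Its whole top between a 34 mm front lip and a 16 mm rear strip is the aluminium hatch.
- hatch_angle (a joint): Opening angle of the hatch, rad: 0 shut, 1.047 = 60 degrees, stop at 1.35; the front edge rises. It falls shut from any angle when let go. The screw's tongue locks it shut until the screw is turned by about 1.15.
- hatch_hinge (a point): Point on the hatch's hinge axis (along the box's y, at the hatch's rear edge), middle of its width, 114 mm above the table. The hatch is an 8 mm plate, 158 mm deep, 272 mm wide, about 0.4 kg, its top at 118 mm when shut.
- hatch_bar (a point): Middle of the bow handle's bar: round steel, 10 mm diameter, parallel to the hinge, 90 mm clear between its legs, 36 mm clear above the hatch. When shut its axis is 146 mm in front of the hinge axis, 45 mm above it (159 mm high) and 25 mm to the box's +y of the middle. It moves with the hatch; it can turn between finger pads.
- hatch: The aluminium hatch with its bow handle; origin on the hinge axis (as point hatch_hinge), the plate reaching along its own -x, z axis out of its top face.
- screw_angle (a joint): Angle of the captive screw in rad, counterclockwise from above positive: it starts between 0 and 0.2 (locked), and stops at 1.4; fully turned means above 1.2. Stiff turning (friction 0.03 N m), stays where it is left and does not rise.
- screw: Slotted steel head of the captive screw, about 27 mm across, in the front lip 87 mm in front of the box's centre, 100 mm to the box's -y; its top is at 131 mm. Below it a flat tongue 12 mm wide reaches 26 mm along the head's +x, over the hatch's front edge when locked. Origin on the axis at the lip's top, 7 mm below the slot's floor.
- screw_slot (a point): Middle of the slot's floor on the screw axis (125 mm above the table). The slot runs along this point's x (the head's x; along the box's x at joint 0) and is 6 mm wide, 6 mm deep, 25 mm long and open at both ends.
- driver: Stubby driver, 112 mm long, 0.09 kg, upright, blade down. Origin at the middle of the blade's tip, z up along it. Blade 18 mm wide (its x), 3 mm thick (its y), 14 mm long; round shank 12 mm; collar 36 mm across from 40 to 46 mm above the tip; above it, to 112 mm, a black handle with flats, 34 mm wide (x, as the blade) and 20 mm thick (y).
- stand: Wooden block, fixed, 80 x 80 x 48 mm, origin at the centre of its underside.
- stand_hole0 (a point): Middle of the mouth of the block's single upright hole, 24 mm diameter, right through, 48 mm above the table. The driver's collar rests on the block's top, with the driver's tip 8 mm above the table; it may stand at any yaw.
- mug: White mug, 80 mm wide, 90 mm high; bystander, origin under its centre.
- flux: Small brown bottle, 38 mm wide, 90 mm high; bystander, origin under its centre.
- phone: Black phone lying flat, 72 x 148 x 9 mm; bystander, origin under its centre.
- mouse: Black computer mouse, 110 x 60 x 30 mm; bystander, origin under its centre.
- tray: Grey parts tray, 120 x 90 x 22 mm; bystander, origin under its centre.
- spool: Metal spool standing on its flange, 56 mm wide, 40 mm high; bystander, origin under its centre.
- precision: Thin precision screwdriver lying flat, 160 mm long, not the tool for this screw; bystander, origin under its centre.
Not all that is in view belongs to the job. What is shaped like the driver but yellow is not meant. Of the things like the stand, leave any that is red; of the rest the larger one is meant.

How it is judged (in metres and radians):
On the way, in this order (a step that is already met when the one before it is completed fails the run):
1. the screw is turned fully counterclockwise with the driver's blade in its slot (value of joint screw_angle above 1.2 rad and distance between driver and screw_slot below 0.008 m), for 0.1 s.
2. the driver stands in its hole in the block again, let go, with the hatch still down (horizontal distance between driver and stand_hole0 below 0.007 m and height (world z) of driver below 0.014 m and angle between driver's own z axis and vertical below 0.12 rad and contact force between the fingers and driver below 0.1 N and value of joint hatch_angle below 0.15 rad), for 0.2 s.
At the end, for the whole second after the job is handed in: The gripper's fingers hold the hatch (over 1 N of contact), steady at 60 degrees within 7.4 degrees; the screw is still turned beyond 1.2 rad; the driver stands free and upright (within 0.12 rad) in its hole in the block, within 7 mm of the hole's centre and down on its collar (value of joint hatch_angle between 0.917 and 1.177 rad and velocity of joint hatch_angle between -0.1 and 0.1 rad/s and contact force between the fingers and hatch above 1 N and value of joint screw_angle above 1.2 rad and horizontal distance between driver and stand_hole0 below 0.007 m and height (world z) of driver below 0.014 m and angle between driver's own z axis and vertical below 0.12 rad and contact force between the fingers and driver below 0.1 N); the arm keeps its last pose, push and grip.
It fails at once if the robot touches the screw's head itself (contact force between any of the fingers, the arm and screw above 1 N).
It fails at once if one of the other loose things (mug, bottle, phone, mouse, tray, spool, thin screwdriver) is moved by more than 30 mm (distance of any of mug, flux, phone, mouse, tray, spool, precision from where it was at the start of the episode above 0.03 m).
It also fails if it takes over 67 s, if anything falls off the work surface, if the arm or the gripper's body presses on something with over 40 N, if the wrist force passes 120 N, or if a joint passes its speed limit or range.

## Working session

There is one attempt and no reset: what is moved stays moved. The work goes in short steps, Python scripts to look and compute and a tool call to move; the robot and the scene stay as the last step left them, time stands still between calls to the robot, and variables do not carry over. Pictures are saved under pics/ and viewed, about 8 in all and at most 12, crops included, and the job is handed in when it is done.

Besides the shell and the picture viewer there is one more tool, called after "Emit:" by a JSON object that holds its "op" and its "data", one argument or row to a line. step_arm: Moves the arm, as the interface text tells. Its arguments: {"type":"object","properties":{"increments":{"type":"array","items":{"type":"object","properties":{"tx":{"type":"number"},"ty":{"type":"number"},"tz":{"type":"number"},"ax":{"type":"number"},"ay":{"type":"number"},"az":{"type":"number"},"claw":{"type":"number"}}}},"newtons":{"type":"number"}},"required":["increments"]}

```bash
mkdir -p pics
cat > h.py <<'E'
import numpy as np, cv2
from plant import r, optics
def cap(n):
    c=optics.capture(n); c['K']=np.array([[c['fx'],0,c['cx']],[0,c['fy'],c['cy']],[0,0,1.]]); c['D']=np.array(c['distortion'],float)
    c['R']=np.array(c['R']);c['t']=np.array(c['t']); return c
def cloud(c):
    v,u=np.mgrid[0:400,0:640]
    p=cv2.undistortPoints(np.stack([u,v],-1).reshape(-1,1,2).astype(float),c['K'],c['D']).reshape(400,640,2)
    d=c['depth'][...,None]; X=np.concatenate([p*d,d],-1)
    W=(X-c['t'])@c['R']; W[c['depth']==0]=np.nan; return W
def ray(c,uv,z):
    p=cv2.undistortPoints(np.array(uv,float).reshape(-1,1,2),c['K'],c['D']).reshape(-1,2)
    d=np.c_[p,np.ones(len(p))]@c['R']; o=-c['R'].T@c['t']; return o+d*((z-o[2])/d[:,2])[:,None]
def proj(c,P):
    return cv2.projectPoints(np.array(P,float).reshape(-1,3),cv2.Rodrigues(c['R'])[0],c['t'],c['K'],c['D'])[0].reshape(-1,2)
E
python3 - <<'E'
from h import *
for n in ['scene','top']:
    c=cap(n); cv2.imwrite(f'pics/{n}0.png',c['image']); W=cloud(c); np.save(n+'W.npy',W)
    print(n,-c['R'].T@c['t'],c['R'].round(2).tolist(),c['fx'])
print(r.get_state())
E
```

```text
scene [1.13564923 0.53258508 0.92394907] [[-0.68, 0.74, -0.02], [0.53, 0.47, -0.7], [-0.51, -0.48, -0.71]] 398.72029775621024
top [ 0.28388723 -0.01839469  1.42388623] [[0.0, -1.0, -0.01], [-0.98, -0.0, -0.2], [0.2, 0.01, -0.98]] 470.7299021701696
{'time_s': 0.1, 'joints': array([ 8.35411452e+01,  2.05853556e+01,  6.41088457e-01, -1.86956412e-02,
       -7.01352871e+01, -1.65082671e+01]), 'qd': array([ 0.08811414, -0.09575876,  0.14349527,  0.04026729, -0.10000247,
       -0.06772369]), 'joint_torque': array([-1.60290103e-03, -5.84162915e+01,  2.93750471e+01,  7.01534495e+00,
        1.01625189e-02, -6.09854874e-05]), 'tcp_pos': array([0.26323142, 0.62113123, 0.24475133]), 'eef_rot': array([ 1.79918730e+02, -5.75597850e-03, -2.29734828e+01]), 'contact_force': array([-0.36773799,  0.46186959,  0.56230819]), 'moment': array([-0.01799149,  0.01812191, -0.02729215]), 'gripper_width': 0.08759839334479784}
```

View pics/top0.png

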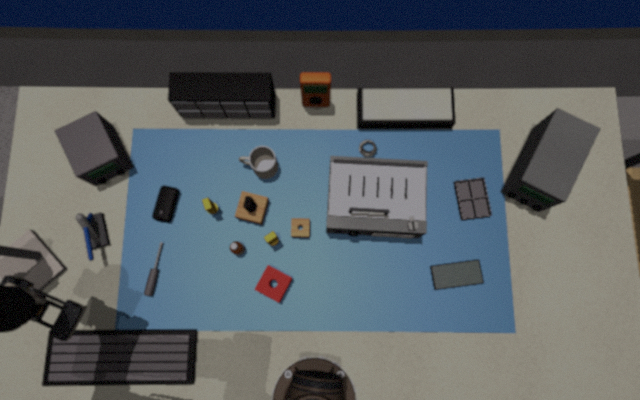

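View pics/scene0.png

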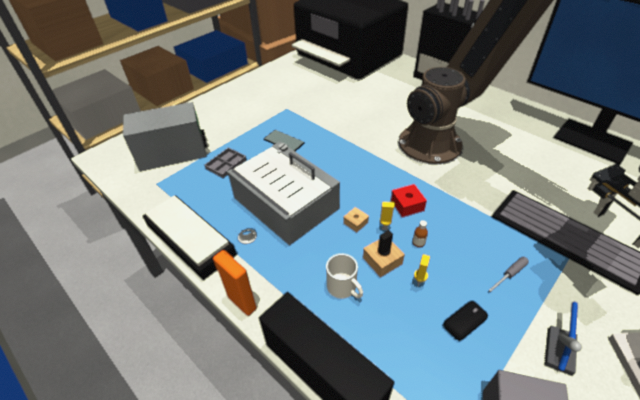

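The top view shows the extractor at about (377,197), the black driver in the larger wooden block at (250,205), the small block at (300,228), and yellow drivers at (210,206) and (272,239). The screw is near (414,226). Next I measure these.

Run:
```python
from h import *
c=cap('top'); s=cap('scene'); im=c['image']
a=cv2.resize(im[180:230,225:275],(400,400),interpolation=cv2.INTER_CUBIC)
b=cv2.resize(im[150:245,320:435],None,fx=4,fy=4,interpolation=cv2.INTER_CUBIC)[:400]
b=cv2.resize(im[150:245,320:435],(484,400),interpolation=cv2.INTER_CUBIC)[:, -400:]
e=cv2.resize(s['image'][215:275,360:410],(333,400),interpolation=cv2.INTER_CUBIC)
cv2.imwrite('pics/c1.png',np.hstack([a,b])[:, :800])
W=cloud(c)
def rect(m,n):
    P=W[m][:,:2].astype(np.float32); 
    q=cv2.minAreaRect(P); print(n,len(P),P.mean(0),q)
z=W[...,2]
g=lambda u0,u1,v0,v1:(np.mgrid[0:400,0:640][1]>=u0)&(np.mgrid[0:400,0:640][1]<u1)&(np.mgrid[0:400,0:640][0]>=v0)&(np.mgrid[0:400,0:640][0]<v1)
rect((z>.112)&(z<.122)&g(320,435,145,245),'box top')
rect((z>.14)&(z<.17)&g(320,435,145,245),'bar')
rect((z>.124)&(z<.135)&g(400,435,205,245),'screw')
rect((z>.043)&(z<.052)&g(225,275,180,230),'stand')
rect((z>.105)&(z<.125)&g(225,275,180,230),'drv')
Ws=cloud(s); z=Ws[...,2];W=Ws
rect((z>.112)&(z<.122)&g(220,345,130,245),'box top s')
rect((z>.14)&(z<.17)&g(220,345,130,245),'bar s')
rect((z>.043)&(z<.052)&g(355,410,220,280),'stand s')
rect((z>.105)&(z<.125)&g(355,410,220,280),'drv s')
```

```text
box top 6245 [ 0.57309824 -0.1770936 ] ((0.5741346478462219, -0.17847278714179993), (0.28108224272727966, 0.21138505637645721), 86.873779296875)
bar 150 [ 0.51749957 -0.14968182] ((0.5181924104690552, -0.14878499507904053), (0.10659704357385635, 0.011877362616360188), 86.54606628417969)
screw 84 [ 0.48302835 -0.2718535 ] ((0.49540233612060547, -0.2619883120059967), (0.06800296902656555, 0.05551114305853844), 44.765113830566406)
stand 475 [0.5455807  0.18846428] ((0.5485285520553589, 0.19047203660011292), (0.08046276122331619, 0.08088404685258865), 76.06619262695312)
drv 90 [0.54713786 0.1891475 ] ((0.5479703545570374, 0.1905025988817215), (0.02071758545935154, 0.033012326806783676), 77.58898162841797)
box top s 4143 [ 0.5876067  -0.16705376] ((0.5779594779014587, -0.17835062742233276), (0.2828673720359802, 0.21311920881271362), 86.97441101074219)
bar s 119 [ 0.5241261  -0.14632788] ((0.5227465033531189, -0.14956815540790558), (0.11102109402418137, 0.011694786138832569), 87.58021545410156)
stand s 534 [0.55505466 0.19198194] ((0.5564908981323242, 0.19039109349250793), (0.2271464765071869, 0.10641741007566452), 12.399975776672363)
drv s 114 [0.5552614  0.19224526] ((0.5529653429985046, 0.19067367911338806), (0.021095430478453636, 0.034935615956783295), 76.06522369384766)
```

View pics/c1.png

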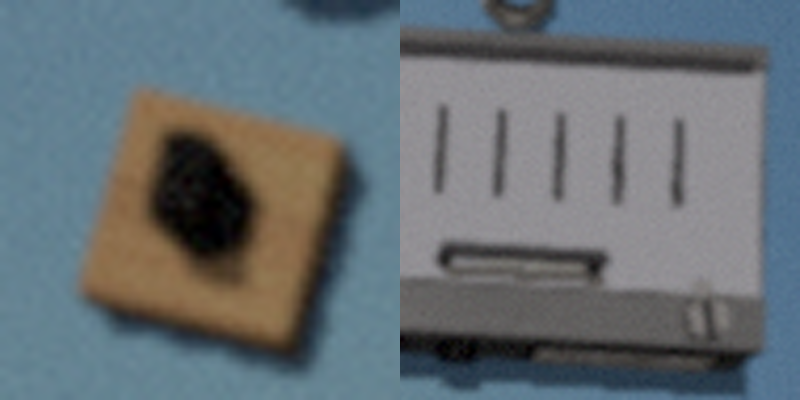

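The crop shows the driver handle near (200,195) and the screw slot near (705,310), the slot running roughly along the box's x. The cameras agree in y but differ by 4–5 mm in x, so I'll use relative measurements. The wrist range means the grasp has to be at yaw −193°, so I turn that way on the approach.

Emit:
{"op": "step_arm", "data": {
  "increments": [
    {"tx": 14.4, "ty": -21.5, "az": -8.51, "claw": 0.1},
    {"tx": 14.4, "ty": -21.5, "az": -8.51, "claw": 0.1},
    {"tx": 14.4, "ty": -21.5, "az": -8.51, "claw": 0.1},
    {"tx": 14.4, "ty": -21.5, "az": -8.51, "claw": 0.1},
    {"tx": 14.4, "ty": -21.5, "az": -8.51, "claw": 0.1},
    {"tx": 14.4, "ty": -21.5, "az": -8.51, "claw": 0.1},
    {"tx": 14.4, "ty": -21.5, "az": -8.51, "claw": 0.1},
    {"tx": 14.4, "ty": -21.5, "az": -8.51, "claw": 0.1},
    {"tx": 14.4, "ty": -21.5, "az": -8.51, "claw": 0.1},
    {"tx": 14.4, "ty": -21.5, "az": -8.51, "claw": 0.1},
    {"tx": 14.4, "ty": -21.5, "az": -8.51, "claw": 0.1},
    {"tx": 14.4, "ty": -21.5, "az": -8.51, "claw": 0.1}
  ],
  "newtons": 30
}}

```text
$.increments[0]: bad value
```

Emit:
{"op": "step_arm", "data": {
  "increments": [
    {"tx": 14.4, "ty": -21.5, "az": -8.51, "claw": 0.1},
    {"tx": 14.4, "ty": -21.5, "az": -8.51, "claw": 0.1},
    {"tx": 14.4, "ty": -21.5, "az": -8.51, "claw": 0.1},
    {"tx": 14.4, "ty": -21.5, "az": -8.51, "claw": 0.1},
    {"tx": 14.4, "ty": -21.5, "az": -8.51, "claw": 0.1},
    {"tx": 14.4, "ty": -21.5, "az": -8.51, "claw": 0.1},
    {"tx": 14.4, "ty": -21.5, "az": -8.51, "claw": 0.1},
    {"tx": 14.4, "ty": -21.5, "az": -8.51, "claw": 0.1},
    {"claw": 0.1},
    {"claw": 0.1}
  ]
}}

```text
$.increments[0]: bad value
```

Emit:
{"op": "step_arm", "data": {
  "increments": [
    {"tx": 14.4, "ty": -21.5, "tz": 0, "ax": 0, "ay": 0, "az": -8.51, "claw": 0.1}
  ],
  "newtons": 30
}}

```text
time_s: 0.3
tcp_pos: [0.2767, 0.6012, 0.2445]
eef_rot: [180.0, -0.0, -31.4]
contact_force: [0.2, 0.3, -0.3]
gripper_width: 0.0838
```

All seven keys are needed in every row.

Emit:
{"op": "step_arm", "data": {
  "increments": [
    {"tx": 14.4, "ty": -21.5, "tz": 0, "ax": 0, "ay": 0, "az": -8.51, "claw": 0.1},
    {"tx": 14.4, "ty": -21.5, "tz": 0, "ax": 0, "ay": 0, "az": -8.51, "claw": 0.1},
    {"tx": 14.4, "ty": -21.5, "tz": 0, "ax": 0, "ay": 0, "az": -8.51, "claw": 0.1},
    {"tx": 14.4, "ty": -21.5, "tz": 0, "ax": 0, "ay": 0, "az": -8.51, "claw": 0.1},
    {"tx": 14.4, "ty": -21.5, "tz": 0, "ax": 0, "ay": 0, "az": -8.51, "claw": 0.1},
    {"tx": 14.4, "ty": -21.5, "tz": 0, "ax": 0, "ay": 0, "az": -8.51, "claw": 0.1},
    {"tx": 14.4, "ty": -21.5, "tz": 0, "ax": 0, "ay": 0, "az": -8.51, "claw": 0.1},
    {"tx": 14.4, "ty": -21.5, "tz": 0, "ax": 0, "ay": 0, "az": -8.51, "claw": 0.1},
    {"tx": 14.4, "ty": -21.5, "tz": 0, "ax": 0, "ay": 0, "az": -8.51, "claw": 0.1},
    {"tx": 14.4, "ty": -21.5, "tz": 0, "ax": 0, "ay": 0, "az": -8.51, "claw": 0.1},
    {"tx": 14.4, "ty": -21.5, "tz": 0, "ax": 0, "ay": 0, "az": -8.51, "claw": 0.1}
  ]
}}

```text
time_s: 1.4
tcp_pos: [0.4366, 0.3625, 0.2455]
eef_rot: [180.0, -0.0, -125.4]
contact_force: [0.1, 0.7, 0.6]
gripper_width: 0.048
```

Emit:
{"op": "step_arm", "data": {
  "increments": [
    {"tx": 14.4, "ty": -21.5, "tz": 0, "ax": 0, "ay": 0, "az": -8.51, "claw": 0.1},
    {"tx": 14.4, "ty": -21.5, "tz": 0, "ax": 0, "ay": 0, "az": -8.51, "claw": 0.1},
    {"tx": 14.4, "ty": -21.5, "tz": 0, "ax": 0, "ay": 0, "az": -8.51, "claw": 0.1},
    {"tx": 14.4, "ty": -21.5, "tz": 0, "ax": 0, "ay": 0, "az": -8.51, "claw": 0.1},
    {"tx": 14.4, "ty": -21.5, "tz": 0, "ax": 0, "ay": 0, "az": -8.51, "claw": 0.1},
    {"tx": 14.4, "ty": -21.5, "tz": 0, "ax": 0, "ay": 0, "az": -8.51, "claw": 0.1},
    {"tx": 14.4, "ty": -21.5, "tz": 0, "ax": 0, "ay": 0, "az": -8.51, "claw": 0.1},
    {"tx": 14.4, "ty": -21.5, "tz": 0, "ax": 0, "ay": 0, "az": -8.51, "claw": 0.1},
    {"tx": 0, "ty": 0, "tz": 0, "ax": 0, "ay": 0, "az": 0, "claw": 0.1},
    {"tx": 0, "ty": 0, "tz": 0, "ax": 0, "ay": 0, "az": 0, "claw": 0.1}
  ]
}}

```text
time_s: 2.4
tcp_pos: [0.5514, 0.191, 0.2453]
eef_rot: [-180.0, -0.0, 166.8]
contact_force: [-0.0, 0.3, 0.1]
gripper_width: 0.0483
```

Run:
```python
from h import *
c=cap('scene');st=r.get_state();print(st['tcp_pos'],st['eef_rot'],st['gripper_width'])
print(proj(c,[[.5505,.1906,.12],st['tcp_pos'],st['tcp_pos']+[0,0,-.019]]))
cv2.imwrite('pics/s1.png',cv2.resize(c['image'][130:290,280:460],None,fx=3.5,fy=3.5,interpolation=cv2.INTER_CUBIC))
```

```text
[0.55117985 0.19144797 0.24537793] [-1.79991459e+02 -1.87283954e-02  1.66907591e+02] 0.048396780902367244
[[386.3985319  233.52327374]
 [391.36855069 200.1017044 ]
 [390.57482135 205.61993221]]
```

View pics/s1.png

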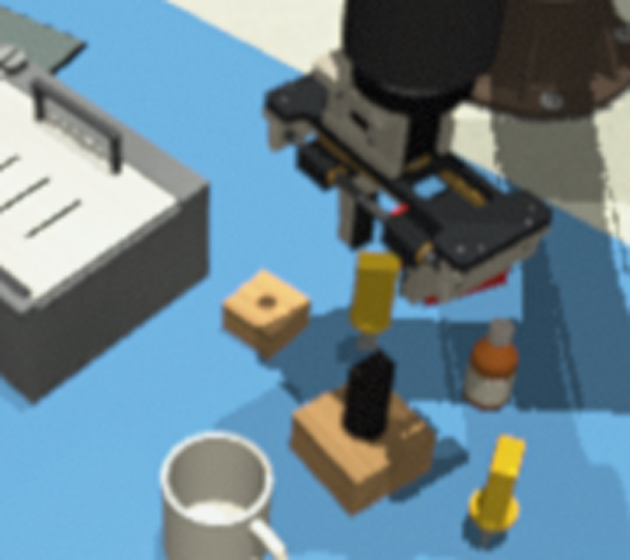

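The scene crop shows the driver top at about crop (372,360), matching my estimate to within 1 px, and the fingers straddle it. I descend and grip.

Emit:
{"op": "step_arm", "data": {
  "increments": [
    {"tx": 0, "ty": 0, "tz": -25, "ax": 0, "ay": 0, "az": 0, "claw": 0.1},
    {"tx": 0, "ty": 0, "tz": -25, "ax": 0, "ay": 0, "az": 0, "claw": 0.1},
    {"tx": 0, "ty": 0, "tz": -25, "ax": 0, "ay": 0, "az": 0, "claw": 0.1},
    {"tx": 0, "ty": 0, "tz": -25, "ax": 0, "ay": 0, "az": 0, "claw": 0.1},
    {"tx": 0, "ty": 0, "tz": -22, "ax": 0, "ay": 0, "az": 0, "claw": 0.1},
    {"tx": 0, "ty": 0, "tz": -20, "ax": 0, "ay": 0, "az": 0, "claw": 0.1},
    {"tx": 0, "ty": 0, "tz": -18, "ax": 0, "ay": 0, "az": 0, "claw": 0.1},
    {"tx": 0, "ty": 0, "tz": 0, "ax": 0, "ay": 0, "az": 0, "claw": 0.1},
    {"tx": 0, "ty": 0, "tz": 0, "ax": 0, "ay": 0, "az": 0, "claw": -0.4},
    {"tx": 0, "ty": 0, "tz": 0, "ax": 0, "ay": 0, "az": 0, "claw": -0.8},
    {"tx": 0, "ty": 0, "tz": 0, "ax": 0, "ay": 0, "az": 0, "claw": -1},
    {"tx": 0, "ty": 0, "tz": 0, "ax": 0, "ay": 0, "az": 0, "claw": -1}
  ],
  "newtons": 40
}}

```text
time_s: 3.65
tcp_pos: [0.5517, 0.1918, 0.0865]
eef_rot: [179.9, 0.1, 166.8]
contact_force: [-0.3, -0.8, 0.4]
gripper_width: 0.0215
```

Emit:
{"op": "step_arm", "data": {
  "increments": [
    {"tx": 0, "ty": 0, "tz": 0, "ax": 0, "ay": 0, "az": 0, "claw": -1},
    {"tx": 0, "ty": 0, "tz": 0, "ax": 0, "ay": 0, "az": 0, "claw": -1},
    {"tx": 0, "ty": 0, "tz": 0, "ax": 0, "ay": 0, "az": 0, "claw": -1}
  ]
}}

```text
time_s: 3.95
tcp_pos: [0.5516, 0.1917, 0.0864]
eef_rot: [180.0, 0.0, 166.8]
contact_force: [-2.8, 1.0, 6.4]
gripper_width: 0.0196
```

Run:
```python
from h import *
st=r.get_state();print({k:np.round(v,4) for k,v in st.items()})
```

```text
{'time_s': np.float64(3.95), 'joints': array([ 3.833860e+01,  2.066390e+01, -2.236140e+01,  8.500000e-03,
       -4.691690e+01, -1.414998e+02]), 'qd': array([-0.0318, -0.0053,  0.065 ,  0.0717, -0.0094, -0.0185]), 'joint_torque': array([-6.80100e-01, -4.86334e+01,  2.15844e+01,  5.12970e+00,
        4.50900e-01,  2.30000e-03]), 'tcp_pos': array([0.5516, 0.1917, 0.0864]), 'eef_rot': array([1.799587e+02, 4.080000e-02, 1.668446e+02]), 'contact_force': array([-2.8363,  1.0358,  6.3894]), 'moment': array([0.175 , 0.7149, 0.0226]), 'gripper_width': np.float64(0.0196)}
```

Emit:
{"op": "step_arm", "data": {
  "increments": [
    {"tx": 0, "ty": 0, "tz": 10, "ax": 0, "ay": 0, "az": 0, "claw": -1},
    {"tx": 0, "ty": 0, "tz": 20, "ax": 0, "ay": 0, "az": 0, "claw": -1},
    {"tx": 0, "ty": 0, "tz": 30, "ax": 0, "ay": 0, "az": 0, "claw": -1},
    {"tx": 0, "ty": 0, "tz": 30, "ax": 0, "ay": 0, "az": 0, "claw": -1},
    {"tx": 0, "ty": 0, "tz": 30, "ax": 0, "ay": 0, "az": 0, "claw": -1},
    {"tx": 0, "ty": 0, "tz": 30, "ax": 0, "ay": 0, "az": 0, "claw": -1},
    {"tx": 0, "ty": 0, "tz": 20, "ax": 0, "ay": 0, "az": 0, "claw": -1},
    {"tx": 0, "ty": 0, "tz": 10, "ax": 0, "ay": 0, "az": 0, "claw": -1}
  ]
}}

```text
time_s: 4.75
tcp_pos: [0.5519, 0.1916, 0.2682]
eef_rot: [179.9, 0.1, 166.8]
contact_force: [0.1, -0.1, -1.0]
gripper_width: 0.0195
```

Emit:
{"op": "step_arm", "data": {
  "increments": [
    {"tx": -4, "ty": -25, "tz": 0, "ax": 0, "ay": 0, "az": 1, "claw": -1},
    {"tx": -6, "ty": -40, "tz": 0, "ax": 0, "ay": 0, "az": 1, "claw": -1},
    {"tx": -6, "ty": -45, "tz": 0, "ax": 0, "ay": 0, "az": 1, "claw": -1},
    {"tx": -6, "ty": -45, "tz": 0, "ax": 0, "ay": 0, "az": 2, "claw": -1},
    {"tx": -6, "ty": -45, "tz": 0, "ax": 0, "ay": 0, "az": 2, "claw": -1},
    {"tx": -6, "ty": -45, "tz": 0, "ax": 0, "ay": 0, "az": 2, "claw": -1},
    {"tx": -6, "ty": -45, "tz": 0, "ax": 0, "ay": 0, "az": 2, "claw": -1},
    {"tx": -6, "ty": -45, "tz": 0, "ax": 0, "ay": 0, "az": 2, "claw": -1},
    {"tx": -6, "ty": -45, "tz": 0, "ax": 0, "ay": 0, "az": 2, "claw": -1},
    {"tx": -6, "ty": -40, "tz": 0, "ax": 0, "ay": 0, "az": 0, "claw": -1},
    {"tx": -6, "ty": -30, "tz": 0, "ax": 0, "ay": 0, "az": 0, "claw": -1},
    {"tx": -4, "ty": -15, "tz": 0, "ax": 0, "ay": 0, "az": 0, "claw": -1}
  ]
}}

```text
time_s: 5.95
tcp_pos: [0.4822, -0.2756, 0.2647]
eef_rot: [180.0, -0.1, -178.3]
contact_force: [0.0, -0.3, -0.8]
gripper_width: 0.0201
```

Emit:
{"op": "step_arm", "data": {
  "increments": [
    {"tx": 0, "ty": 0, "tz": -20, "ax": 0, "ay": 0, "az": 0, "claw": -1},
    {"tx": 0, "ty": 0, "tz": -20, "ax": 0, "ay": 0, "az": 0, "claw": -1},
    {"tx": 0, "ty": 0, "tz": 0, "ax": 0, "ay": 0, "az": 0, "claw": -1},
    {"tx": 0, "ty": 0, "tz": 0, "ax": 0, "ay": 0, "az": 0, "claw": -1}
  ]
}}

```text
time_s: 6.35
tcp_pos: [0.4833, -0.2733, 0.2256]
eef_rot: [-180.0, -0.1, -178.1]
contact_force: [-0.1, 0.3, 1.0]
gripper_width: 0.02
```

Run:
```python
from h import *
c=cap('scene');t=cap('top');st=r.get_state();T=st['tcp_pos'];print(T,st['eef_rot'],st['gripper_width'],st['contact_force'])
tip=T-[0,0,.0784]
print('scene tip,scr',proj(c,[tip,[.4837,-.2731,.131]]),'top',proj(t,[tip,[.4837,-.2731,.131]]))
p=proj(c,[tip])[0].astype(int); print(p)
a=cv2.resize(c['image'][p[1]-30:p[1]+30,p[0]-40:p[0]+40],(800,600),interpolation=cv2.INTER_CUBIC)
cv2.imwrite('pics/s2.png',a)
```

```text
[ 0.48402418 -0.27340691  0.22663915] [-1.79965736e+02  6.90340698e-02 -1.78121879e+02] 0.019813299672959098 [ 0.25547303 -0.41889781 -1.53209414]
scene tip,scr [[282.13285684 141.03109719]
 [282.7749723  145.31799561]] top [[413.98355752 223.12954223]
 [412.66068118 224.20579986]]
[282 141]
```

View pics/s2.png

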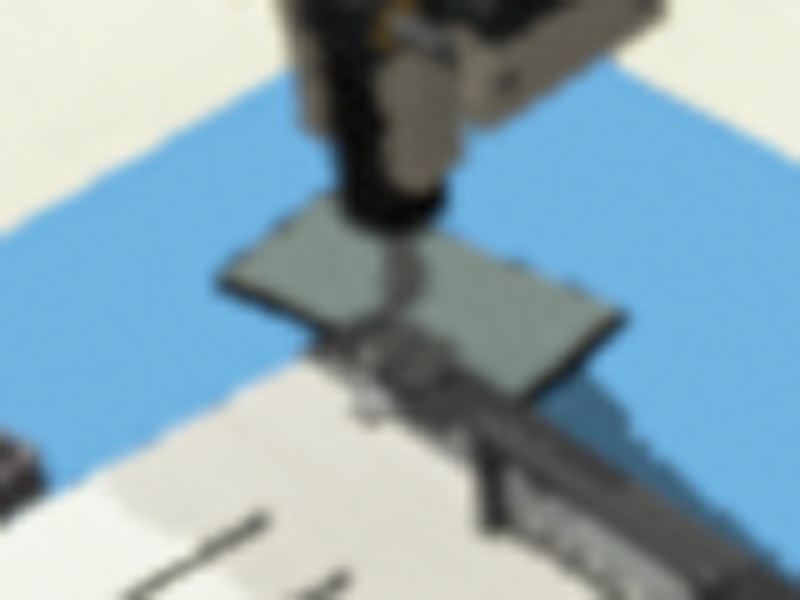

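Tip (about (282,141)) and screw head (about (283,145.5) in full-image pixels) sit where predicted. Yaw is in the middle of the possible slot range, so I lower gently and watch the force.

Emit:
{"op": "step_arm", "data": {
  "increments": [
    {"tx": 0, "ty": 0, "tz": -8, "ax": 0, "ay": 0, "az": 0, "claw": -1},
    {"tx": 0, "ty": 0, "tz": -6, "ax": 0, "ay": 0, "az": 0, "claw": -1},
    {"tx": 0, "ty": 0, "tz": 0, "ax": 0, "ay": 0, "az": 0, "claw": -1},
    {"tx": 0, "ty": 0, "tz": -2, "ax": 0, "ay": 0, "az": 0, "claw": -1},
    {"tx": 0, "ty": 0, "tz": -2, "ax": 0, "ay": 0, "az": 0, "claw": -1}
  ]
}}

```text
time_s: 6.95
tcp_pos: [0.4835, -0.2736, 0.2076]
eef_rot: [-180.0, 0.0, -178.2]
contact_force: [-0.2, 0.0, -1.4]
gripper_width: 0.0199
```

Emit:
{"op": "step_arm", "data": {
  "increments": [
    {"tx": 0, "ty": 0, "tz": -1, "ax": 0, "ay": 0, "az": 0, "claw": -1},
    {"tx": 0, "ty": 0, "tz": -1, "ax": 0, "ay": 0, "az": 0, "claw": -1},
    {"tx": 0, "ty": 0, "tz": 0, "ax": 0, "ay": 0, "az": 0, "claw": -1}
  ]
}}

```text
time_s: 7.25
tcp_pos: [0.4833, -0.2735, 0.2055]
eef_rot: [180.0, -0.0, -178.2]
contact_force: [-0.5, 0.4, 0.3]
gripper_width: 0.0198
```

Emit:
{"op": "step_arm", "data": {
  "increments": [
    {"tx": 0, "ty": 0, "tz": -1, "ax": 0, "ay": 0, "az": 0, "claw": -1},
    {"tx": 0, "ty": 0, "tz": -1, "ax": 0, "ay": 0, "az": 0, "claw": -1},
    {"tx": 0, "ty": 0, "tz": 0, "ax": 0, "ay": 0, "az": 0, "claw": -1}
  ]
}}

```text
time_s: 7.55
tcp_pos: [0.4834, -0.2735, 0.2036]
eef_rot: [-180.0, 0.0, -178.2]
contact_force: [0.3, 0.1, -0.9]
gripper_width: 0.0194
```

Run:
```python
from h import *
c=cap('scene');st=r.get_state();print({k:np.round(st[k],4) for k in('tcp_pos','eef_rot','contact_force','moment')})
cv2.imwrite('pics/s3.png',cv2.resize(c['image'][115:175,242:322],(800,600),interpolation=cv2.INTER_CUBIC))
```

```text
{'tcp_pos': array([ 0.4834, -0.2735,  0.2036]), 'eef_rot': array([-1.799977e+02,  3.500000e-03, -1.781627e+02]), 'contact_force': array([ 0.8431, -0.8534, -0.3574]), 'moment': array([-0.0488, -0.2277, -0.0229])}
```

View pics/s3.png

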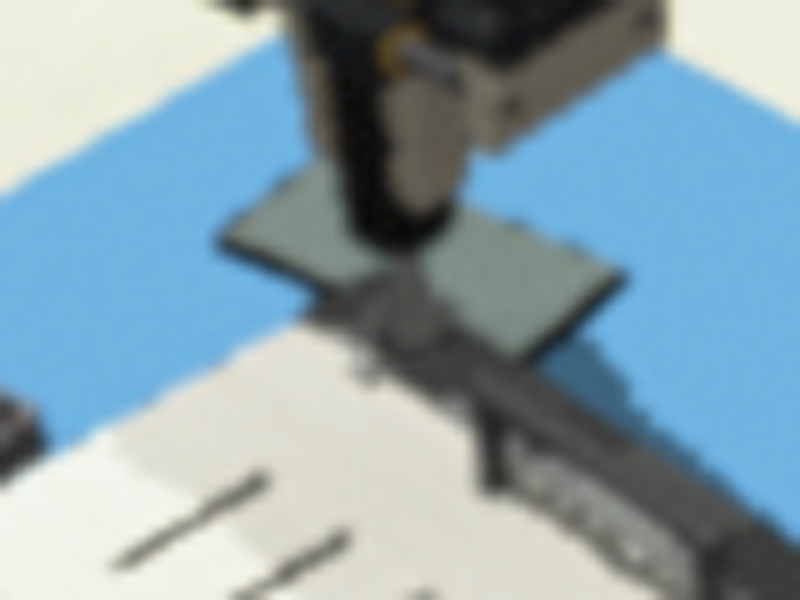

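The blade sits in the screw head (crop (405,310)) with no contact force. I go slightly deeper, then start turning counterclockwise.

Emit:
{"op": "step_arm", "data": {
  "increments": [
    {"tx": 0, "ty": 0, "tz": -1, "ax": 0, "ay": 0, "az": 0, "claw": -1},
    {"tx": 0, "ty": 0, "tz": 0, "ax": 0, "ay": 0, "az": 0, "claw": -1},
    {"tx": 0, "ty": 0, "tz": -1, "ax": 0, "ay": 0, "az": 0, "claw": -1},
    {"tx": 0, "ty": 0, "tz": 0, "ax": 0, "ay": 0, "az": 0, "claw": -1}
  ]
}}

```text
time_s: 8.0
tcp_pos: [0.4835, -0.2736, 0.2033]
eef_rot: [-180.0, 0.1, -178.1]
contact_force: [-4.3, 3.7, 12.4]
gripper_width: 0.0197
```

Emit:
{"op": "step_arm", "data": {
  "increments": [
    {"tx": 0, "ty": 0, "tz": 0, "ax": 0, "ay": 0, "az": 3, "claw": -1},
    {"tx": 0, "ty": 0, "tz": 0, "ax": 0, "ay": 0, "az": 3, "claw": -1},
    {"tx": 0, "ty": 0, "tz": 0, "ax": 0, "ay": 0, "az": 3, "claw": -1},
    {"tx": 0, "ty": 0, "tz": 0, "ax": 0, "ay": 0, "az": 3, "claw": -1},
    {"tx": 0, "ty": 0, "tz": 0, "ax": 0, "ay": 0, "az": 3, "claw": -1},
    {"tx": 0, "ty": 0, "tz": 0, "ax": 0, "ay": 0, "az": 3, "claw": -1},
    {"tx": 0, "ty": 0, "tz": 0, "ax": 0, "ay": 0, "az": 3, "claw": -1}
  ]
}}

```text
time_s: 8.7
tcp_pos: [0.4836, -0.2734, 0.2033]
eef_rot: [-179.9, 0.1, -157.0]
contact_force: [-4.3, 5.0, 12.8]
gripper_width: 0.02
```

Run:
```python
from h import *
st=r.get_state();print({k:np.round(st[k],4) for k in('tcp_pos','eef_rot','contact_force','moment','joints')})
```

```text
{'tcp_pos': array([ 0.4836, -0.2734,  0.2033]), 'eef_rot': array([-1.799473e+02,  6.180000e-02, -1.570146e+02]), 'contact_force': array([-4.2938,  4.957 , 12.8263]), 'moment': array([ 2.1426,  1.3456, -0.0278]), 'joints': array([-9.27960e+00,  1.11606e+01, -1.81147e+01,  1.32000e-02,
       -6.06443e+01, -5.77415e+01])}
```

Contact came at the predicted floor height, and Mz ≈ −0.03 N m matches the screw's friction. I keep turning.

Emit:
{"op": "step_arm", "data": {
  "increments": [
    {"tx": 0, "ty": 0, "tz": 0, "ax": 0, "ay": 0, "az": 5, "claw": -1},
    {"tx": 0, "ty": 0, "tz": 0, "ax": 0, "ay": 0, "az": 5, "claw": -1},
    {"tx": 0, "ty": 0, "tz": 0, "ax": 0, "ay": 0, "az": 5, "claw": -1},
    {"tx": 0, "ty": 0, "tz": 0, "ax": 0, "ay": 0, "az": 5, "claw": -1},
    {"tx": 0, "ty": 0, "tz": 0, "ax": 0, "ay": 0, "az": 5, "claw": -1},
    {"tx": 0, "ty": 0, "tz": 0, "ax": 0, "ay": 0, "az": 5, "claw": -1},
    {"tx": 0, "ty": 0, "tz": 0, "ax": 0, "ay": 0, "az": 5, "claw": -1},
    {"tx": 0, "ty": 0, "tz": 0, "ax": 0, "ay": 0, "az": 5, "claw": -1},
    {"tx": 0, "ty": 0, "tz": 0, "ax": 0, "ay": 0, "az": 5, "claw": -1},
    {"tx": 0, "ty": 0, "tz": 0, "ax": 0, "ay": 0, "az": 5, "claw": -1},
    {"tx": 0, "ty": 0, "tz": 0, "ax": 0, "ay": 0, "az": 5, "claw": -1}
  ]
}}

```text
time_s: 9.8
tcp_pos: [0.4842, -0.2729, 0.2034]
eef_rot: [-179.9, 0.0, -101.9]
contact_force: [-3.5, 6.3, 11.8]
gripper_width: 0.0197
```

Run:
```python
from h import *
st=r.get_state();print({k:np.round(st[k],4) for k in('tcp_pos','eef_rot','contact_force','moment','joints')})
```

```text
{'tcp_pos': array([ 0.4842, -0.2729,  0.2034]), 'eef_rot': array([-1.798602e+02,  4.550000e-02, -1.019294e+02]), 'contact_force': array([-3.505 ,  6.3169, 11.817 ]), 'moment': array([ 2.3185,  1.4061, -0.0212]), 'joints': array([-9.24660e+00,  1.11582e+01, -1.80886e+01, -4.47000e-02,
       -6.06114e+01, -2.66090e+00])}
```

Emit:
{"op": "step_arm", "data": {
  "increments": [
    {"tx": 0, "ty": 0, "tz": 0, "ax": 0, "ay": 0, "az": 3, "claw": -1},
    {"tx": 0, "ty": 0, "tz": 0, "ax": 0, "ay": 0, "az": 3, "claw": -1}
  ]
}}

```text
time_s: 10.0
tcp_pos: [0.4834, -0.2733, 0.2033]
eef_rot: [-179.9, -0.0, -96.0]
contact_force: [-5.3, 4.8, 13.2]
gripper_width: 0.0201
```

Run:
```python
from h import *
st=r.get_state();print({k:np.round(st[k],4) for k in('tcp_pos','eef_rot','contact_force','moment','joints')})
```

```text
{'tcp_pos': array([ 0.4834, -0.2733,  0.2033]), 'eef_rot': array([-1.799451e+02, -1.070000e-02, -9.600870e+01]), 'contact_force': array([-5.2792,  4.7692, 13.1612]), 'moment': array([ 2.2592,  1.9559, -0.0731]), 'joints': array([-9.27210e+00,  1.11568e+01, -1.81203e+01,  8.70000e-03,
       -6.06675e+01,  3.25910e+00])}
```

Emit:
{"op": "step_arm", "data": {
  "increments": [
    {"tx": 0, "ty": 0, "tz": 0, "ax": 0, "ay": 0, "az": 2, "claw": -1},
    {"tx": 0, "ty": 0, "tz": 0, "ax": 0, "ay": 0, "az": 2, "claw": -1},
    {"tx": 0, "ty": 0, "tz": 0, "ax": 0, "ay": 0, "az": 0, "claw": -1}
  ]
}}

```text
time_s: 10.3
tcp_pos: [0.4829, -0.2734, 0.2033]
eef_rot: [180.0, -0.0, -92.1]
contact_force: [-6.0, 4.2, 13.6]
gripper_width: 0.0199
```

Run:
```python
from h import *
st=r.get_state();print({k:np.round(st[k],4) for k in('tcp_pos','eef_rot','contact_force','moment','joints')})
```

```text
{'tcp_pos': array([ 0.4829, -0.2734,  0.2033]), 'eef_rot': array([ 1.799992e+02, -1.600000e-02, -9.207560e+01]), 'contact_force': array([-5.9635,  4.2121, 13.5738]), 'moment': array([ 2.2493,  2.2579, -0.0791]), 'joints': array([-9.28400e+00,  1.11463e+01, -1.81401e+01,  1.83000e-02,
       -6.07124e+01,  7.19950e+00])}
```

Emit:
{"op": "step_arm", "data": {
  "increments": [
    {"tx": 0, "ty": 0, "tz": 0, "ax": 0, "ay": 0, "az": 2, "claw": -1},
    {"tx": 0, "ty": 0, "tz": 0, "ax": 0, "ay": 0, "az": 2, "claw": -1},
    {"tx": 0, "ty": 0, "tz": 0, "ax": 0, "ay": 0, "az": 0, "claw": -1},
    {"tx": 0, "ty": 0, "tz": 0, "ax": 0, "ay": 0, "az": 0, "claw": -1}
  ]
}}

```text
time_s: 10.7
tcp_pos: [0.4826, -0.2734, 0.2033]
eef_rot: [180.0, -0.0, -88.2]
contact_force: [-6.0, 5.9, 15.3]
gripper_width: 0.0196
```

Run:
```python
from h import *
st=r.get_state();print({k:np.round(st[k],4) for k in('tcp_pos','eef_rot','contact_force','moment','joints')})
```

```text
{'tcp_pos': array([ 0.4826, -0.2734,  0.2033]), 'eef_rot': array([ 1.799717e+02, -1.250000e-02, -8.815430e+01]), 'contact_force': array([-5.9998,  5.9237, 15.2553]), 'moment': array([ 2.2241,  2.641 , -0.1555]), 'joints': array([-9.29270e+00,  1.11382e+01, -1.81493e+01,  2.04000e-02,
       -6.07379e+01,  1.11285e+01])}
```

Torque has risen to about 5× the friction value, so the screw is at its stop. I relax slightly, lift, and look.

Emit:
{"op": "step_arm", "data": {
  "increments": [
    {"tx": 0, "ty": 0, "tz": 1, "ax": 0, "ay": 0, "az": -3, "claw": -1},
    {"tx": 0, "ty": 0, "tz": 1, "ax": 0, "ay": 0, "az": -3, "claw": -1},
    {"tx": 0, "ty": 0, "tz": 4, "ax": 0, "ay": 0, "az": 0, "claw": -1},
    {"tx": 0, "ty": 0, "tz": 10, "ax": 0, "ay": 0, "az": 0, "claw": -1},
    {"tx": 0, "ty": 0, "tz": 25, "ax": 0, "ay": 0, "az": 0, "claw": -1},
    {"tx": 0, "ty": 0, "tz": 25, "ax": 0, "ay": 0, "az": 0, "claw": -1}
  ]
}}

```text
time_s: 11.3
tcp_pos: [0.4833, -0.2736, 0.2687]
eef_rot: [180.0, -0.0, -94.1]
contact_force: [0.3, -0.3, 0.5]
gripper_width: 0.0199
```

Emit:
{"op": "step_arm", "data": {
  "increments": [
    {"tx": 4, "ty": 25, "tz": 0, "ax": 0, "ay": 0, "az": 0, "claw": -1},
    {"tx": 6, "ty": 40, "tz": 0, "ax": 0, "ay": 0, "az": 0, "claw": -1},
    {"tx": 6, "ty": 45, "tz": 0, "ax": 0, "ay": 0, "az": 0, "claw": -1},
    {"tx": 6, "ty": 45, "tz": 0, "ax": 0, "ay": 0, "az": 0, "claw": -1},
    {"tx": 6, "ty": 45, "tz": 0, "ax": 0, "ay": 0, "az": 0, "claw": -1},
    {"tx": 6, "ty": 45, "tz": 0, "ax": 0, "ay": 0, "az": 0, "claw": -1},
    {"tx": 6, "ty": 45, "tz": 0, "ax": 0, "ay": 0, "az": 0, "claw": -1},
    {"tx": 6, "ty": 45, "tz": 0, "ax": 0, "ay": 0, "az": 0, "claw": -1},
    {"tx": 6, "ty": 45, "tz": 0, "ax": 0, "ay": 0, "az": 0, "claw": -1},
    {"tx": 6, "ty": 40, "tz": 0, "ax": 0, "ay": 0, "az": 0, "claw": -1},
    {"tx": 6, "ty": 30, "tz": 0, "ax": 0, "ay": 0, "az": 0, "claw": -1},
    {"tx": 4, "ty": 15, "tz": 0, "ax": 0, "ay": 0, "az": 0, "claw": -1}
  ]
}}

```text
time_s: 12.5
tcp_pos: [0.5518, 0.1941, 0.2681]
eef_rot: [-180.0, 0.0, -94.0]
contact_force: [0.4, -1.1, -0.4]
gripper_width: 0.0197
```

Emit:
{"op": "step_arm", "data": {
  "increments": [
    {"tx": 0, "ty": 0, "tz": -30, "ax": 0, "ay": 0, "az": 0, "claw": -1},
    {"tx": 0, "ty": 0, "tz": -30, "ax": 0, "ay": 0, "az": 0, "claw": -1},
    {"tx": 0, "ty": 0, "tz": -30, "ax": 0, "ay": 0, "az": 0, "claw": -1},
    {"tx": 0, "ty": 0, "tz": -20, "ax": 0, "ay": 0, "az": 0, "claw": -1},
    {"tx": 0, "ty": 0, "tz": 0, "ax": 0, "ay": 0, "az": 0, "claw": -1},
    {"tx": 0, "ty": 0, "tz": 0, "ax": 0, "ay": 0, "az": 0, "claw": -1}
  ]
}}

```text
time_s: 13.1
tcp_pos: [0.552, 0.1913, 0.1584]
eef_rot: [-180.0, -0.0, -94.1]
contact_force: [0.1, -0.2, -0.4]
gripper_width: 0.0204
```

Run:
```python
from h import *
c=cap('scene');t=cap('top');st=r.get_state();T=st['tcp_pos'];print({k:np.round(st[k],4) for k in('tcp_pos','eef_rot','contact_force','moment')})
tip=T-[0,0,.0784]
print('tip',proj(c,[tip,tip+[0,0,.04],[.5505,.1905,.048],[.552,.1917,.048]]))
a=cv2.resize(c['image'][200:290,350:420],(466,600),interpolation=cv2.INTER_CUBIC)
b=cv2.resize(c['image'][125:170,260:306],(333,326),interpolation=cv2.INTER_CUBIC)
d=cv2.resize(t['image'][210:240,395:435],(333,274),interpolation=cv2.INTER_CUBIC)
cv2.imwrite('pics/s4.png',np.hstack([a,np.vstack([b,d])]))
```

```text
{'tcp_pos': array([0.5524, 0.1918, 0.1594]), 'eef_rot': array([-1.798752e+02,  7.590000e-02, -9.414570e+01]), 'contact_force': array([-0.6645,  1.2088, -0.099 ]), 'moment': array([ 0.0677, -0.0355, -0.0063])}
tip [[384.99006428 243.51314067]
 [386.37134955 233.93605062]
 [383.93784502 250.36305817]
 [383.96096288 250.92787071]]
```

View pics/s4.png

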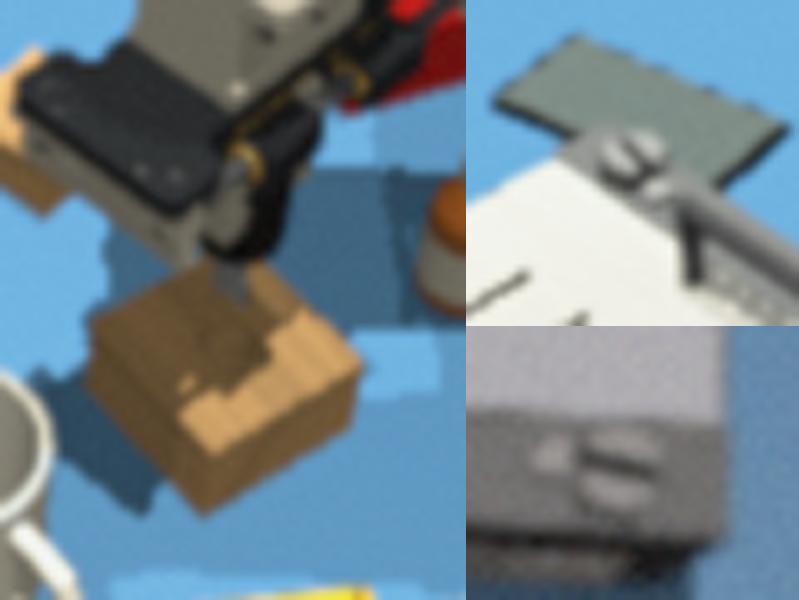

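The screw is turned: the slot is now crosswise and the tongue points to box +y, clear of the hatch. The tip is over the hole near crop (232,300), so I lower it in.

Emit:
{"op": "step_arm", "data": {
  "increments": [
    {"tx": -1, "ty": -0.5, "tz": -15, "ax": 0, "ay": 0, "az": 0, "claw": -1},
    {"tx": 0, "ty": 0, "tz": -12, "ax": 0, "ay": 0, "az": 0, "claw": -1},
    {"tx": 0, "ty": 0, "tz": -6, "ax": 0, "ay": 0, "az": 0, "claw": -1},
    {"tx": 0, "ty": 0, "tz": -5, "ax": 0, "ay": 0, "az": 0, "claw": -1},
    {"tx": 0, "ty": 0, "tz": 0, "ax": 0, "ay": 0, "az": 0, "claw": -1}
  ]
}}

```text
time_s: 13.7
tcp_pos: [0.5502, 0.1909, 0.1191]
eef_rot: [180.0, -0.0, -94.2]
contact_force: [0.2, -0.1, -0.7]
gripper_width: 0.0198
```

Emit:
{"op": "step_arm", "data": {
  "increments": [
    {"tx": 0, "ty": 0, "tz": -5, "ax": 0, "ay": 0, "az": 0, "claw": -1},
    {"tx": 0, "ty": 0, "tz": -5, "ax": 0, "ay": 0, "az": 0, "claw": -1},
    {"tx": 0, "ty": 0, "tz": 0, "ax": 0, "ay": 0, "az": 0, "claw": -1}
  ]
}}

```text
time_s: 14.0
tcp_pos: [0.55, 0.1908, 0.1088]
eef_rot: [179.9, -0.0, -94.2]
contact_force: [-0.3, -0.5, -1.0]
gripper_width: 0.0198
```

Tip is about 18 mm into the hole with no force. Continuing to the collar.

Emit:
{"op": "step_arm", "data": {
  "increments": [
    {"tx": 0, "ty": 0, "tz": -8, "ax": 0, "ay": 0, "az": 0, "claw": -1},
    {"tx": 0, "ty": 0, "tz": -8, "ax": 0, "ay": 0, "az": 0, "claw": -1},
    {"tx": 0, "ty": 0, "tz": -4, "ax": 0, "ay": 0, "az": 0, "claw": -1},
    {"tx": 0, "ty": 0, "tz": -1.5, "ax": 0, "ay": 0, "az": 0, "claw": -1},
    {"tx": 0, "ty": 0, "tz": 0, "ax": 0, "ay": 0, "az": 0, "claw": -1}
  ]
}}

```text
time_s: 14.5
tcp_pos: [0.5503, 0.1909, 0.0877]
eef_rot: [180.0, -0.0, -94.2]
contact_force: [0.3, -0.0, -0.9]
gripper_width: 0.0199
```

Run:
```python
from h import *
c=cap('scene');t=cap('top');st=r.get_state();print({k:np.round(st[k],4) for k in('tcp_pos','contact_force','moment')})
a=cv2.resize(c['image'][200:290,350:420],(466,600),interpolation=cv2.INTER_CUBIC)
cv2.imwrite('pics/s5.png',a)
```

```text
{'tcp_pos': array([0.5505, 0.1911, 0.0882]), 'contact_force': array([-0.2308,  0.233 , -0.8795]), 'moment': array([ 0.0672, -0.0896, -0.0129])}
```

View pics/s5.png

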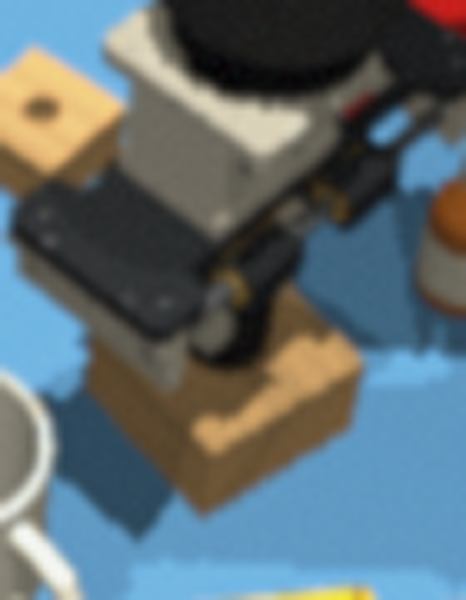

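The collar is just above the block (crop (225,350)). I lower the last 1.5 mm, release, and rise.

Emit:
{"op": "step_arm", "data": {
  "increments": [
    {"tx": 0, "ty": 0, "tz": -1.5, "ax": 0, "ay": 0, "az": 0, "claw": -1},
    {"tx": 0, "ty": 0, "tz": 0, "ax": 0, "ay": 0, "az": 0, "claw": -1},
    {"tx": 0, "ty": 0, "tz": 0, "ax": 0, "ay": 0, "az": 0, "claw": -0.4},
    {"tx": 0, "ty": 0, "tz": 0, "ax": 0, "ay": 0, "az": 0, "claw": -0.1},
    {"tx": 0, "ty": 0, "tz": 0, "ax": 0, "ay": 0, "az": 0, "claw": -0.1},
    {"tx": 0, "ty": 0, "tz": 0, "ax": 0, "ay": 0, "az": 0, "claw": -0.1},
    {"tx": 0, "ty": 0, "tz": 10, "ax": 0, "ay": 0, "az": 0, "claw": -0.1},
    {"tx": 0, "ty": 0, "tz": 30, "ax": 0, "ay": 0, "az": 0, "claw": -0.1},
    {"tx": 0, "ty": 0, "tz": 40, "ax": 0, "ay": 0, "az": 0, "claw": -0.1},
    {"tx": 0, "ty": 0, "tz": 40, "ax": 0, "ay": 0, "az": 0, "claw": -0.1},
    {"tx": 0, "ty": 0, "tz": 30, "ax": 0, "ay": 0, "az": 0, "claw": -0.1}
  ]
}}

```text
time_s: 15.7
tcp_pos: [0.5509, 0.1911, 0.2403]
eef_rot: [-179.8, 0.1, -94.1]
contact_force: [-0.1, 0.5, 0.5]
gripper_width: 0.0394
```

Run:
```python
from h import *
c=cap('scene');st=r.get_state();print({k:np.round(st[k],4) for k in('tcp_pos','contact_force','gripper_width')})
W=cloud(c);z=W[...,2];v,u=np.mgrid[0:400,0:640];m=(u>355)&(u<410)&(v>215)&(v<270)&(z>.108)&(z<.128)&(abs(W[...,0]-.55)<.04)&(abs(W[...,1]-.19)<.04)
P=W[m];print(len(P),P.mean(0),P[:,2].max(),cv2.minAreaRect(P[:,:2].astype(np.float32)))
cv2.imwrite('pics/s6.png',cv2.resize(c['image'][200:290,350:420],(466,600),interpolation=cv2.INTER_CUBIC))
```

```text
{'tcp_pos': array([0.5529, 0.1919, 0.2453]), 'contact_force': array([2.0726, 1.2832, 5.0392]), 'gripper_width': np.float64(0.0396)}
106 [0.55522351 0.19084847 0.11650637] 0.12161254496126842 ((0.5531927943229675, 0.18999168276786804), (0.032866425812244415, 0.020655544474720955), 79.69881439208984)
```

View pics/s6.png

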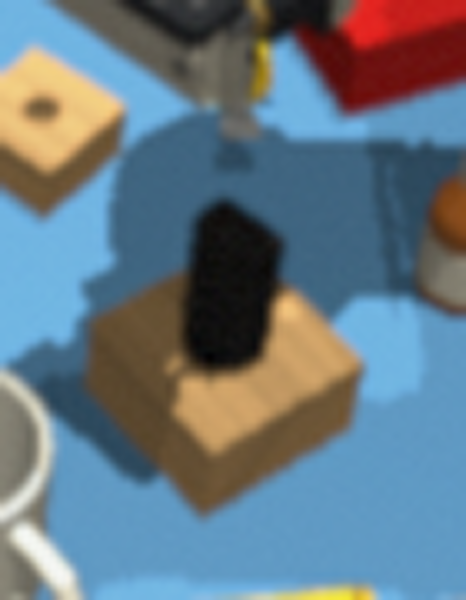

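The driver stands upright in its hole at its original position (scene camera (0.553,0.190), top at 0.12 m). Next the hatch bar: move over it, lower, grip.

Emit:
{"op": "step_arm", "data": {
  "increments": [
    {"tx": -3, "ty": -30, "tz": 0, "ax": 0, "ay": 0, "az": 1, "claw": -0.1},
    {"tx": -3, "ty": -40, "tz": 0, "ax": 0, "ay": 0, "az": 0, "claw": -0.1},
    {"tx": -4, "ty": -45, "tz": 0, "ax": 0, "ay": 0, "az": 0, "claw": -0.1},
    {"tx": -4, "ty": -45, "tz": 0, "ax": 0, "ay": 0, "az": 0, "claw": -0.1},
    {"tx": -4, "ty": -45, "tz": 0, "ax": 0, "ay": 0, "az": 0, "claw": -0.1},
    {"tx": -4, "ty": -45, "tz": 0, "ax": 0, "ay": 0, "az": 0, "claw": -0.1},
    {"tx": -4, "ty": -45, "tz": 0, "ax": 0, "ay": 0, "az": 0, "claw": -0.1},
    {"tx": -4, "ty": -31, "tz": 0, "ax": 0, "ay": 0, "az": 0, "claw": -0.1},
    {"tx": 0, "ty": -15, "tz": 0, "ax": 0, "ay": 0, "az": 0, "claw": -0.1},
    {"tx": 0, "ty": 0, "tz": -15, "ax": 0, "ay": 0, "az": 0, "claw": -0.1},
    {"tx": 0, "ty": 0, "tz": 0, "ax": 0, "ay": 0, "az": 0, "claw": -0.1},
    {"tx": 0, "ty": 0, "tz": 0, "ax": 0, "ay": 0, "az": 0, "claw": -0.1}
  ]
}}

```text
time_s: 16.95
tcp_pos: [0.5204, -0.1497, 0.2218]
eef_rot: [180.0, -0.0, -93.1]
contact_force: [0.5, 0.8, -0.5]
gripper_width: 0.0395
```

Emit:
{"op": "step_arm", "data": {
  "increments": [
    {"tx": 0, "ty": 0, "tz": -15, "ax": 0, "ay": 0, "az": 0, "claw": -0.1},
    {"tx": 0, "ty": 0, "tz": -15, "ax": 0, "ay": 0, "az": 0, "claw": -0.1},
    {"tx": 0, "ty": 0, "tz": -15, "ax": 0, "ay": 0, "az": 0, "claw": -0.1},
    {"tx": 0, "ty": 0, "tz": -10, "ax": 0, "ay": 0, "az": 0, "claw": -0.1},
    {"tx": 0, "ty": 0, "tz": 0, "ax": 0, "ay": 0, "az": 0, "claw": -0.1},
    {"tx": 0, "ty": 0, "tz": 0, "ax": 0, "ay": 0, "az": 0, "claw": -0.1}
  ]
}}

```text
time_s: 17.55
tcp_pos: [0.5209, -0.1498, 0.1672]
eef_rot: [-180.0, -0.0, -93.1]
contact_force: [0.5, 0.2, -0.0]
gripper_width: 0.0393
```

Emit:
{"op": "step_arm", "data": {
  "increments": [
    {"tx": 0, "ty": 0, "tz": -7, "ax": 0, "ay": 0, "az": 0, "claw": -0.1},
    {"tx": 0, "ty": 0, "tz": 0, "ax": 0, "ay": 0, "az": 0, "claw": -0.5},
    {"tx": 0, "ty": 0, "tz": 0, "ax": 0, "ay": 0, "az": 0, "claw": -0.8},
    {"tx": 0, "ty": 0, "tz": 0, "ax": 0, "ay": 0, "az": 0, "claw": -1},
    {"tx": 0, "ty": 0, "tz": 0, "ax": 0, "ay": 0, "az": 0, "claw": -1},
    {"tx": 0, "ty": 0, "tz": 0, "ax": 0, "ay": 0, "az": 0, "claw": -1},
    {"tx": 0, "ty": 0, "tz": 0, "ax": 0, "ay": 0, "az": 0, "claw": -1}
  ],
  "newtons": 30
}}

```text
time_s: 18.25
tcp_pos: [0.5196, -0.15, 0.1596]
eef_rot: [179.9, -0.0, -93.2]
contact_force: [-5.1, 0.6, 4.5]
gripper_width: 0.0088
```

Run:
```python
from h import *
st=r.get_state();print({k:np.round(st[k],4) for k in('tcp_pos','contact_force','gripper_width','moment')})
# arc: radius .1528, start 17.13deg, box yaw -3.1
a0=np.degrees(np.arctan2(45,146));R=np.hypot(45,146)
th=np.r_[0,np.arange(5,61,5)];x=-R*np.cos(np.radians(a0+th));z=R*np.sin(np.radians(a0+th))
y=np.radians(-3.1)
for t,a,b in zip(th[1:],np.diff(x),np.diff(z)): print(t,np.round([a*np.cos(y),a*np.sin(y),b],1))
```

```text
{'tcp_pos': array([ 0.5196, -0.15  ,  0.1596]), 'contact_force': array([-5.1419,  0.5838,  4.4931]), 'gripper_width': np.float64(0.0088), 'moment': array([0.6234, 1.7997, 0.0062])}
5 [ 4.5 -0.2 12.6]
10 [ 5.5 -0.3 12.1]
15 [ 6.6 -0.4 11.6]
20 [ 7.6 -0.4 11. ]
25 [ 8.5 -0.5 10.3]
30 [ 9.3 -0.5  9.5]
35 [10.1 -0.5  8.6]
40 [10.9 -0.6  7.7]
45 [11.5 -0.6  6.7]
50 [12.  -0.7  5.7]
55 [12.5 -0.7  4.6]
60 [12.8 -0.7  3.5]
```

Gripped (bar about 9–10 mm). I start the arc slowly and check the force.

Emit:
{"op": "step_arm", "data": {
  "increments": [
    {"tx": 2.2, "ty": -0.1, "tz": 6.3, "ax": 0, "ay": 0, "az": 0, "claw": -1},
    {"tx": 2.3, "ty": -0.1, "tz": 6.3, "ax": 0, "ay": 0, "az": 0, "claw": -1},
    {"tx": 2.7, "ty": -0.1, "tz": 6.1, "ax": 0, "ay": 0, "az": 0, "claw": -1},
    {"tx": 2.8, "ty": -0.2, "tz": 6, "ax": 0, "ay": 0, "az": 0, "claw": -1},
    {"tx": 0, "ty": 0, "tz": 0, "ax": 0, "ay": 0, "az": 0, "claw": -1}
  ]
}}

```text
time_s: 18.75
tcp_pos: [0.5295, -0.1506, 0.1849]
eef_rot: [179.9, -0.0, -93.2]
contact_force: [-7.0, 1.1, -0.3]
gripper_width: 0.0086
```

Emit:
{"op": "step_arm", "data": {
  "increments": [
    {"tx": 3.3, "ty": -0.2, "tz": 5.8, "ax": 0, "ay": 0, "az": 0, "claw": -1},
    {"tx": 3.3, "ty": -0.2, "tz": 5.8, "ax": 0, "ay": 0, "az": 0, "claw": -1},
    {"tx": 3.8, "ty": -0.2, "tz": 5.5, "ax": 0, "ay": 0, "az": 0, "claw": -1},
    {"tx": 3.8, "ty": -0.2, "tz": 5.5, "ax": 0, "ay": 0, "az": 0, "claw": -1},
    {"tx": 4.2, "ty": -0.2, "tz": 5.2, "ax": 0, "ay": 0, "az": 0, "claw": -1},
    {"tx": 4.3, "ty": -0.3, "tz": 5.1, "ax": 0, "ay": 0, "az": 0, "claw": -1},
    {"tx": 4.6, "ty": -0.2, "tz": 4.8, "ax": 0, "ay": 0, "az": 0, "claw": -1},
    {"tx": 4.7, "ty": -0.3, "tz": 4.7, "ax": 0, "ay": 0, "az": 0, "claw": -1},
    {"tx": 5, "ty": -0.2, "tz": 4.3, "ax": 0, "ay": 0, "az": 0, "claw": -1},
    {"tx": 5.1, "ty": -0.3, "tz": 4.3, "ax": 0, "ay": 0, "az": 0, "claw": -1},
    {"tx": 0, "ty": 0, "tz": 0, "ax": 0, "ay": 0, "az": 0, "claw": -1}
  ]
}}

```text
time_s: 19.85
tcp_pos: [0.5719, -0.153, 0.2375]
eef_rot: [179.9, -0.0, -93.1]
contact_force: [-11.8, 3.3, 10.9]
gripper_width: 0.0089
```

Emit:
{"op": "step_arm", "data": {
  "increments": [
    {"tx": 4.9, "ty": -0.3, "tz": 4.4, "ax": 0, "ay": 0, "az": 0, "claw": -1},
    {"tx": 5.2, "ty": -0.3, "tz": 4.2, "ax": 0, "ay": 0, "az": 0, "claw": -1},
    {"tx": 5.5, "ty": -0.3, "tz": 3.7, "ax": 0, "ay": 0, "az": 0, "claw": -1},
    {"tx": 5.6, "ty": -0.3, "tz": 3.6, "ax": 0, "ay": 0, "az": 0, "claw": -1},
    {"tx": 5.9, "ty": -0.3, "tz": 3.1, "ax": 0, "ay": 0, "az": 0, "claw": -1},
    {"tx": 6, "ty": -0.4, "tz": 3, "ax": 0, "ay": 0, "az": 0, "claw": -1},
    {"tx": 6.2, "ty": -0.3, "tz": 2.6, "ax": 0, "ay": 0, "az": 0, "claw": -1},
    {"tx": 6.3, "ty": -0.4, "tz": 2.5, "ax": 0, "ay": 0, "az": 0, "claw": -1},
    {"tx": 6.4, "ty": -0.3, "tz": 1.9, "ax": 0, "ay": 0, "az": 0, "claw": -1},
    {"tx": 6.4, "ty": -0.4, "tz": 1.8, "ax": 0, "ay": 0, "az": 0, "claw": -1},
    {"tx": 0, "ty": 0, "tz": 0, "ax": 0, "ay": 0, "az": 0, "claw": -1},
    {"tx": 0, "ty": 0, "tz": 0, "ax": 0, "ay": 0, "az": 0, "claw": -1}
  ]
}}

```text
time_s: 21.05
tcp_pos: [0.6313, -0.1563, 0.2662]
eef_rot: [-180.0, -0.0, -93.2]
contact_force: [-1.8, -1.2, 3.8]
gripper_width: 0.0087
```

Run:
```python
from h import *
c=cap('scene');t=cap('top');st=r.get_state();T=st['tcp_pos'];print({k:np.round(st[k],4) for k in('tcp_pos','contact_force','moment','qd')})
print('ang', np.degrees(np.arctan2(T[2]-.114,(.6649-T[0])/np.cos(np.radians(3.1))))-17.13)
# hatch plane from scene depth in box frame
W=cloud(c); y=np.radians(-3.1); d=W-np.array([.6649,-.1828,.114]); X=d[...,0]*np.cos(y)+d[...,1]*np.sin(y); Y=-d[...,0]*np.sin(y)+d[...,1]*np.cos(y)
m=(abs(Y)<.13)&(X<.01)&(X>-.1)&(d[...,2]>.02)&(d[...,2]<.12)&(X+d[...,2]/1.732<.02)&(X+d[...,2]/1.732>-.03)
m&=(Y<-.04)|(Y>.09)
v,u=np.where(m);print(m.sum(),u.min(),u.max(),v.min(),v.max())
p=np.polyfit(d[...,2][m],X[m],1);print('hatch deg',np.degrees(np.arctan2(1,-p[0])),p)
a=cv2.resize(c['image'][90:260,200:420],(773,597),interpolation=cv2.INTER_CUBIC);cv2.imwrite('pics/s7.png',a)
```

```text
{'tcp_pos': array([ 0.6309, -0.1563,  0.2661]), 'contact_force': array([-2.3161, -1.4177,  4.2704]), 'moment': array([-0.5608,  0.9495, -0.0041]), 'qd': array([-0.0176, -0.1252, -0.3058, -0.0693, -0.072 , -0.0373])}
ang 60.24011443235288
946 234 303 139 208
hatch deg 60.024058019854124 [-0.57679055  0.00535265]
```

View pics/s7.png

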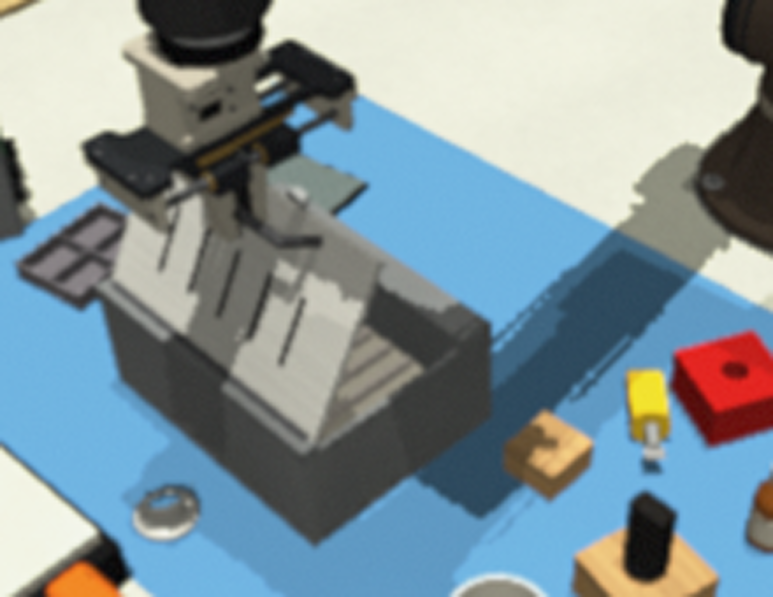

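The hatch is open, its handle gripped at crop (240,210). Kinematics give 60.2° and the depth plane gives 60.0°. The driver stands upright at crop (650,530). I settle briefly and hand in.

Emit:
{"op": "step_arm", "data": {
  "increments": [
    {"tx": 0, "ty": 0, "tz": 0, "ax": 0, "ay": 0, "az": 0, "claw": -1},
    {"tx": 0, "ty": 0, "tz": 0, "ax": 0, "ay": 0, "az": 0, "claw": -1},
    {"tx": 0, "ty": 0, "tz": 0, "ax": 0, "ay": 0, "az": 0, "claw": -1}
  ]
}}

```text
time_s: 21.45
tcp_pos: [0.6307, -0.1563, 0.2661]
eef_rot: [-180.0, -0.0, -93.2]
contact_force: [-3.3, -2.6, 3.1]
gripper_width: 0.0086
```

```bash
python3 -c "
from plant import r
print(r.get_state()['tcp_pos'],r.get_state()['qd']);print(r.close_job())"
```

```text
[ 0.63074476 -0.15626147  0.266132  ] [ 0.03082303  0.04208883  0.13146253  0.03468519 -0.13234624 -0.0847095 ]
the job is handed in; nothing more can be done
None
```

I turned the screw to its stop with the driver and stood the driver back in its hole. I then raised the hatch and handed in at about 21.5 s with the bar still gripped. The hand-in gives no verdict.

**Last checks**
- **Hatch:** it was at 60.2° from the arm's position and 60.0° from the camera depth. The arm was nearly still (joint speeds up to about 0.13°/s), with the grip set to 30 N.
- **Screw:** the turning torque rose to about five times its friction value at the stop. Pictures afterwards showed the slot crosswise and the tongue clear of the hatch. I did not read the screw angle directly.
- **Driver:** it is upright in the block, within about 1 mm of where it stood at the start. It slipped a few degrees in the fingers at the screw's stop, which does not affect how it stands.

**Disagreement:** the two cameras differed by 4–5 mm in x, so I averaged them, and the fits confirmed the average. I did not measure the other things on the bench again; the arm never came into contact with any of them as far as the pictures and forces showed.

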